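Bolt down the bearing housing and grease it

ROBOT

A 6-joint arm with a two-finger parallel gripper is mounted at the origin on a cart in front of the work surface, level with it; the furniture and walls round the work are solid. World frame = base frame: x ahead of the robot, y to its left, z up, the work surface at z = 0. Lengths are in m, angles in rad, forces in N, time in s.
With the tool pointing down it reaches from about 0.375 to 0.9 m from the base axis. Payload 3.1 kg.
Tool frame: the origin (TCP) lies at the very end of the fingers, on their centre line; the grasp point (between the pads) lies 19 mm behind it; z points along the fingers, y is the line along which they close (so a half turn about z gives the same grasp; the last joint's range is limited). The gripper opens to 87 mm and grips with 3 to 60 N. Pads are 19 mm wide; open, the fingers measure 117 mm over their backs; the gripper's body (75 mm by 190 mm) begins 51 mm behind the grasp point.
Start: joints at [0.993, 0.527, 1.433, -0, 1.181, -0.178], TCP at [0.243, 0.576, 0.223] pointing down, gripper open.
Joint ranges: [-3.08, 3.08], [-0.75, 2.2], [0.22, 2.44], [-1.43, 4.57], [0, 2.65], [-2.85, 2.85]. Speed limits (rad/s): [2.79, 2.79, 3.14, 3.14, 3.14, 3.14].

INTERFACE

Orientations are given as a unit quaternion [x, y, z, w].
In Python, from rig import robot gives the robot as it stands. The module is installed in compiled form; this text tells all that it offers.
- The arm moves only by the tool servo_tool, never from a script. Its argument "rows" is one flat list of numbers, 5 for each row, row after row: the closure, from -1 (fully open) to 1 (shut), so that 0 is half open, then the shift along the tool's x, y, z in m, then the turn about the tool's z in degrees. A call has 1 to 5 rows; each row shifts and turns the commanded pose from where the row before left it, along the tool's axes as they then stand; what a row does not reach is not made up. A row lasts 1/12 s, in which the tool goes at most 41.7 mm and 7.16 degrees, less where a joint would pass 70% of its speed; a pose out of reach is approached as far as the arm can. A call with a gripper value outside its range is refused whole. The fingers move at their own pace and stop on an object; "newtons" is the grip in N (left out, the last holds). Time passes only in rows, so rows that do not move let the fingers close. It gives the time, the measured TCP pose, the force, the opening and the grip force at its end, in the units of the state.
- robot.get_obs(): the state, without advancing time (a new reading comes with each control period).
- robot.camera(name): name is "scene" or "top" or "wrist"; returns a dict with "pixels" (384x512x3 uint8, red, green, blue), "intrinsics" (3x3 intrinsics, pixels), "rvec" (rotation vector, rad) and "tvec" (3), from world to camera coordinates, as OpenCV has them; the wrist camera has in their place "mount" (4x4, takes a point from camera to tool coordinates, whose origin is the TCP and whose axes are the flange's). Camera axes: x right, y down, z forward; pixel columns grow to the right and rows downward; lengths in m; the calibration is good to about 2 mm. A picture is of the moment at which its call begins: read the wrist's pose just before it. There is no depth.
- robot.hand_in(): hands the job in; it is judged then, once.
Trained networks look in a picture, given as the dict that the camera call returned (one of the last four; its "shot" number tells which), for a name from the list of things; names that differ only in an ending like _2 or _b are one class to them, and where a whole thing is asked for, a point or a joint stands for the part that bears it (a point fixed in the world has none). Each returns a list of dicts, best first, with "score" (0 to 1); they miss things now and then, are a little off and sometimes report something else, mostly with a low value. They report only what shows in the picture. A call takes as long as a camera call. They do not tell look-alikes from the thing itself.
- robot.spot_in(picture, query): "at" ([x, y, z] in m, in world coordinates, good to about 4 mm: the middle of the surface that is visible of it).
- robot.outline_of(picture, query): "region" (384x512 bool, what is visible of it).
- robot.place_of(picture, query): "at" ([x, y, z] in m, in world coordinates, good to about 4 mm: a listed point, or the origin of a listed thing).
The state is a dict: "time": time; "q": joint angles; "joint_velocities": joint speeds; "joint_torque": joint torques, N m; "position": TCP position; "tool_rot": TCP orientation; "ft_force": force on the tool from outside, world axes, zero at the start; "moment": the same for the moment, N m; "grip_width": finger opening in m; "grip_force": force on a finger pad.
Only numpy, scipy, OpenCV 4.12 (cv2) and the standard library are available. Lean on these libraries where they do the work, as an engineer would, in place of code of your own. Each camera call takes 0.05 s, during which the arm holds its last target. There are 200 camera calls.

TASK

Turn both T-bar bolts of the bearing housing clockwise, fully home to their end stops. Then lift the grease gun out of its stand, press its nose squarely onto the tilted grease nipple until it snaps on, and lean on it so that its spring-loaded nose is pushed well into the gun (more than half of its stroke). Finish holding: the program ends with the gun still gripped and pressed in like this; leave the tape measure, the spanner and the jar where they are.

Things in the scene. Friction and masses are not known exactly. Their poses are not given: they have to be found in the camera images.
- housing: grey bearing housing fixed to the bench: foot plate 84 x 250 x 14 mm (x, y, z), in its middle a rounded cap (70 x 64 mm, top at 74 mm) with a short shaft end at the front. Origin: centre of the underside. x points from front to back (front towards the robot), y along the foot plate, z up. T-bar bolts at y = +100 and -100 mm; grease nipple on the cap's front upper edge.
- nipple: steel button-head grease nipple on a 26 mm round boss of the housing, leaning 30 degrees from vertical to the housing's front (-x). Origin: centre of the boss face, at x = -30, z = 72 mm of the housing; z along the nipple, outwards and up. A 4 mm high hex (17 mm wide), a 10 mm thick neck, then the round head: 16 mm across, z = 12 to 22 mm, its top bevelled to 7 mm.
- nipple_tip (a point): centre of the top of the nipple's head, 22 mm along the nipple from its origin; z along the nipple, outwards.
- bolt_left (a joint): turn of the captive T-bar bolt at the housing's y = +100 mm: 0 = slack, grows clockwise seen from above, end stop (fully home) at 1.571 rad. Starts 0.5 to 1.3 rad short of the stop; stays where it is left (friction 0.08 N m), does not rise or sink. At the stop the T-bar lies along the housing's y; at value q it stands 1.571 - q anticlockwise of that.
- bolt_right (a joint): the same for the bolt at the housing's y = -100 mm.
- bolt_left_grip (a point): point on the axis of the left bolt, in its T-bar, 64 mm above the bench; x along the bar, z up. The dark T-bar is 50 mm long, 12 mm thick, from 50 to 76 mm above the bench; gripped across its thickness from above. Below it: a 10 mm shank with a 15 mm collar (top at 50 mm), then a fixed boss 32 mm across up to 34 mm.
- bolt_right_grip (a point): the same on the right bolt.
- stand: aluminium block 70 x 70 x 45 mm fixed to the bench, with an upright 34 mm hole through its middle, in which the grease gun stands. Origin: centre of the underside.
- gun: round push-type grease gun, 100 mm long, 0.3 kg, upright, nose down in the stand, flange on the stand's top. Origin: on its axis, at the mouth of the relaxed nose; z from the mouth to the handle (up at the start). Nose 28 mm across, z = 0 to 38 mm; flange 40 mm across, 38 to 46 mm; handle 30 mm across, 46 to 100 mm. With the fingertips just above the flange, it bears on them when the gun is pushed.
- gun_grip (a point): point on the gun's axis in the handle, 68 mm from the gun's origin; z along the gun, towards the end of the handle.
- nose (a joint): stroke of the spring-loaded nose into the gun: 0 = fully out (start), 0.010 m = fully pushed in. The spring needs 5 N to start and 14 N fully in, and pushes the nose out again as soon as the push is relaxed.
- nose_mouth (a point): centre of the mouth of the nose; moves with the nose, z towards the handle. Bore 20 mm across, 18 mm deep; four sprung jaws narrow it to 12 mm at 5.5 mm from the mouth and snap over the nipple's head at about 6 N (a like pull takes it off). Snapped on, the head's top touches the bottom of the bore: the mouth then lies 18 mm past the nipple's tip, 4 mm along the nipple from its origin.
- tape_measure: bystander: yellow and black pocket tape measure, 34 x 80 x 59 mm, standing on its edge. Origin: centre of its underside.
- spanner: bystander: steel combination spanner 236 x 36 x 8 mm, lying behind the housing. Origin: centre of its underside.
- jar: bystander: glass jar with a red lid, 62 mm across, 86 mm high, standing behind the housing. Origin: centre of its underside.
There are look-alikes about, which are no part of the job. What is shaped like the gun but green is not meant. What is shaped like the stand but purple is not meant.

How it is judged:
By the outcome, as a careful person would: the job done as asked, in the order asked, and still so for the second after the job is handed in, while the arm keeps its last pose, push and grip.
It also fails if it takes over 58 s, if anything falls off the work surface, if the arm or the gripper's body presses on something with over 40 N, if the wrist force passes 120 N, or if a joint passes its speed limit or range.

## Working session

There is one attempt and no reset: what is moved stays moved. The work goes in short steps, Python scripts to look and compute and a tool call to move; the robot and the scene stay as the last step left them, time stands still between calls to the robot, and variables do not carry over. Pictures are saved under pics/ and viewed, at most 10 in all, crops included, and the job is handed in when it is done.

Besides the shell and the picture viewer there is one more tool, called after ">>>" as name(argument=value, ...) on one line, values as JSON. servo_tool: Moves the arm, as the interface text tells. Its arguments: {"type":"object","properties":{"rows":{"type":"array","items":{"type":"number"}},"newtons":{"type":"number"}},"required":["rows"]}

```bash
mkdir -p pics; ls; cat > h.py <<'E'
import numpy as np, cv2
from scipy.spatial.transform import Rotation as R
from rig import robot
np.set_printoptions(precision=4,suppress=True)
def pose():
    o=robot.get_obs(); return np.array(o["position"]),R.from_quat(o["tool_rot"]).as_matrix(),o
def save(c,n): cv2.imwrite(f"pics/{n}.png",c["pixels"][:,:,::-1])
E
python3 - <<'E'
from h import *
p,r,o=pose(); print(p);print(r);print(o)
ims=[]
for n in ("scene","top"):
    c=robot.camera(n); ims.append(c["pixels"])
    for q in ("housing","nipple_tip","bolt_left_grip","bolt_right_grip","stand","gun","gun_grip","tape_measure","spanner","jar"):
        print(n,q,[(np.round(d["at"],3).tolist(),round(d["score"],2)) for d in robot.place_of(c,q)][:3])
cv2.imwrite("pics/a.png",cv2.resize(np.vstack(ims)[:,:,::-1],(450,675))[:,:]) if 0 else [cv2.imwrite(f"pics/a{i}.png",m[:,:,::-1]) for i,m in enumerate(ims)]
E
```

```text
pics
[0.2428 0.5751 0.2216]
[[-0.9212  0.3892 -0.0012]
 [ 0.3892  0.9212 -0.0018]
 [ 0.0004 -0.0021 -1.    ]]
{'time': 0.0, 'q': array([ 0.9925,  0.5285,  1.4339, -0.    ,  1.1814, -0.1785]), 'joint_velocities': array([ 0.0002, -0.0006,  0.0012, -0.0008, -0.0001,  0.0003]), 'joint_torque': array([ -0.0001, -44.0054, -17.6592,   0.0633,   0.0583,  -0.0002]), 'position': array([0.2428, 0.5751, 0.2216]), 'tool_rot': array([ 0.1985,  0.9801, -0.001 , -0.0004]), 'ft_force': array([-0.1489,  0.5433,  0.4644]), 'moment': array([ 0.0084,  0.0271, -0.0064]), 'grip_force': 0.0, 'grip_width': 0.08671455980388988}
scene housing []
scene nipple_tip [([0.46, -0.344, 0.014], 0.74), ([0.462, 0.027, 0.089], 0.39)]
scene bolt_left_grip [([0.496, 0.129, 0.064], 0.44)]
scene bolt_right_grip [([0.516, -0.072, 0.068], 0.47)]
scene stand [([0.467, -0.341, -0.003], 0.72), ([0.462, -0.206, -0.003], 0.64)]
scene gun [([0.463, -0.347, 0.008], 0.8), ([0.554, -0.338, 0.004], 0.7)]
scene gun_grip [([0.462, -0.345, 0.073], 0.91), ([0.559, -0.336, 0.069], 0.88), ([0.497, 0.129, 0.062], 0.37)]
scene tape_measure [([0.43, 0.365, -0.001], 0.63)]
scene spanner [([0.709, -0.162, 0.001], 0.46)]
scene jar [([0.694, 0.08, 0.004], 0.56)]
top housing [([0.509, 0.037, 0.001], 0.71)]
top nipple_tip [([0.467, 0.03, 0.094], 0.39)]
top bolt_left_grip [([0.498, 0.134, 0.064], 0.64)]
top bolt_right_grip [([0.521, -0.065, 0.06], 0.64)]
top stand [([0.462, -0.205, -0.001], 0.93), ([0.461, -0.344, 0.0], 0.6), ([0.521, -0.063, 0.064], 0.51)]
top gun [([0.457, -0.344, 0.012], 0.69), ([0.462, -0.345, 0.003], 0.6), ([0.556, -0.339, -0.002], 0.58)]
top gun_grip [([0.559, -0.338, 0.066], 0.73), ([0.695, 0.076, 0.002], 0.68), ([0.459, -0.342, 0.073], 0.56)]
top tape_measure [([0.426, 0.364, -0.001], 0.74), ([0.466, 0.031, 0.093], 0.37)]
top spanner [([0.713, -0.163, -0.002], 0.58), ([0.458, -0.342, 0.077], 0.54)]
top jar [([0.695, 0.079, 0.002], 0.55)]
```

View pics/a0.png

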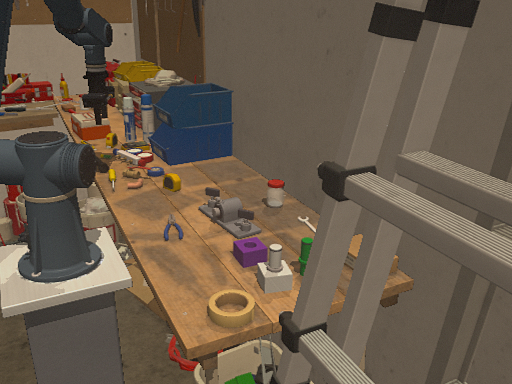

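View pics/a1.png

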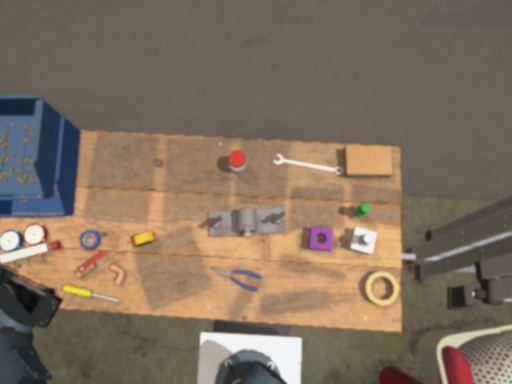

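The scene shows the housing at about px (245,222) in top, the white stand with the grey gun at (363,240), and the green look-alike at (363,210). The purple stand at (320,238) is empty. I'll move over the left bolt.

>>> servo_tool(rows=[-1,-0.031,-0.0235,-0.003,0,-1,-0.031,-0.0235,-0.003,0,-1,-0.031,-0.0235,-0.003,0,-1,-0.031,-0.0235,-0.003,0,-1,-0.031,-0.0235,-0.003,0])

```text
time: 1.52
position: [0.3408, 0.4057, 0.2378]
tool_rot: [0.198, 0.98, 0.0, 0.0]
ft_force: [0.5, -1.3, 0.4]
grip_width: 0.0871
grip_force: 0.0
```

>>> servo_tool(rows=[-1,-0.031,-0.0235,-0.003,0,-1,-0.031,-0.0235,-0.003,0,-1,-0.031,-0.0235,-0.003,0,-1,-0.031,-0.0235,-0.003,0,-1,-0.031,-0.0235,-0.003,0])

```text
time: 1.93
position: [0.438, 0.2369, 0.253]
tool_rot: [0.199, 0.98, 0.0, 0.0]
ft_force: [0.9, -0.4, -0.6]
grip_width: 0.0872
grip_force: 0.0
```

>>> servo_tool(rows=[-1,-0.031,-0.0235,-0.003,0,-1,-0.031,-0.0235,-0.003,0,-1,0,0,0,0])

```text
time: 2.18
position: [0.4811, 0.1657, 0.2596]
tool_rot: [0.202, 0.979, -0.001, 0.003]
ft_force: [0.6, 0.6, -0.0]
grip_width: 0.0872
grip_force: 0.0
```

```bash
cat >> h.py <<'E'
def wcam(c,p,r):
    """world->camera for wrist"""
    M=np.array(c["mount"]); T=np.eye(4); T[:3,:3]=r; T[:3,3]=p
    return np.linalg.inv(T@M), T@M
def onplane(c,WC,uv,z):
    K=np.array(c["intrinsics"]); d=WC[:3,:3]@np.linalg.solve(K,[uv[0],uv[1],1.]); o=WC[:3,3]
    return o+d*(z-o[2])/d[2]
def barang(c,WC,q,near=None):
    for d in robot.outline_of(c,q)[:3]:
        ys,xs=np.nonzero(d["region"]); P=np.array([onplane(c,WC,(x,y),.076)[:2] for x,y in zip(xs,ys)])
        (cx,cy),(w,h),a=cv2.minAreaRect(P.astype(np.float32)*1000)
        e,v=np.linalg.eigh(np.cov(P.T)); print(q,round(d["score"],2),len(xs),"ctr",P.mean(0),"rect",(round(cx),round(cy),round(w),round(h),round(a,1)),"pca ang",np.degrees(np.arctan2(v[1,1],v[0,1]))%180, "sd",np.sqrt(e))
E
python3 - <<'E'
from h import *
p,r,o=pose(); c=robot.camera("wrist"); save(c,"w1"); CW,WC=wcam(c,p,r)
print(p,np.degrees(np.arctan2(r[1,0],r[0,0])),np.array(c["mount"]),c["intrinsics"])
for q in ("housing","nipple_tip","bolt_left_grip","bolt_right_grip"):
    print(q,[(np.round(d["at"],4).tolist(),round(d["score"],2)) for d in robot.place_of(c,q)][:3])
for q in ("bolt_left","bolt_right"): barang(c,WC,q)
E
```

```text
[0.4811 0.1657 0.2596] 156.72721062363814 [[ 0.0007 -0.9571 -0.2896  0.0803]
 [ 1.      0.0004  0.0009 -0.0007]
 [-0.0007 -0.2896  0.9571 -0.1634]
 [ 0.      0.      0.      1.    ]] [[291.6274   0.     251.2471]
 [  0.     291.6274 190.735 ]
 [  0.       0.       1.    ]]
housing [([0.5043, 0.034, 0.0027], 0.77)]
nipple_tip [([0.5061, 0.0327, 0.0062], 0.69), ([0.4688, 0.0294, 0.0929], 0.55)]
bolt_left_grip [([0.4968, 0.1306, 0.0645], 0.9)]
bolt_right_grip [([0.518, -0.0667, 0.0627], 0.73)]
bolt_left 0.92 404 ctr [0.4895 0.136 ] rect (490, 135, 15, 52, 36.3) pca ang 128.99574228355024 sd [0.0037 0.0141]
bolt_right 0.78 199 ctr [ 0.5054 -0.0424] rect (507, -44, 15, 35, 51.0) pca ang 134.33443874165897 sd [0.0037 0.0087]
```

View pics/w1.png

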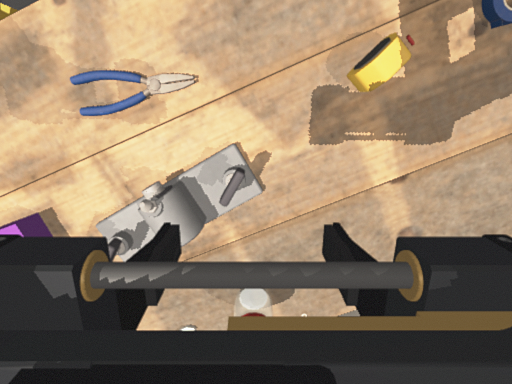

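The picture shows the left T-bar at px (233,186), the nipple at (152,190), and the right bolt at (118,243). The left bar is about 31° short of home. I'll grip it.

>>> servo_tool(rows=[-1,-0.0285,-0.026,0,0,-1,0,0,0.03,6,-1,0,0,0.03,6,-1,0,0,0.03,6,-1,0,0,0.03,6], newtons=30)

```text
time: 2.95
position: [0.492, 0.1372, 0.1377]
tool_rot: [0.4, 0.917, 0.0, 0.0]
ft_force: [0.3, 0.8, 0.2]
grip_width: 0.0867
grip_force: 0.0
```

>>> servo_tool(rows=[-1,0,0,0.03,5.7,-1,0,0,0.03,0,-1,0,0,0.025,0,-1,0,0,0.01,0,-1,0,0,0,0])

```text
time: 3.37
position: [0.4903, 0.1369, 0.0415]
tool_rot: [0.442, 0.897, -0.001, -0.002]
ft_force: [0.2, 0.3, 0.7]
grip_width: 0.0872
grip_force: 0.0
```

>>> servo_tool(rows=[1,0,0,0,0,1,0,0,0,0,1,0,0,0,0,1,0,0,0,0,1,0,0,0,0])

```text
time: 3.78
position: [0.493, 0.1362, 0.0447]
tool_rot: [0.443, 0.896, 0.001, 0.001]
ft_force: [0.4, 0.1, -0.7]
grip_width: 0.0616
grip_force: 0.0
```

>>> servo_tool(rows=[1,-0.006,0,0,0,1,0,0,0,0,1,0,0,0,0,1,0,0,0,0,1,0,0,0,0])

```text
time: 4.2
position: [0.4958, 0.1312, 0.0435]
tool_rot: [0.443, 0.896, -0.0, -0.0]
ft_force: [0.4, -0.2, -0.7]
grip_width: 0.0284
grip_force: 0.0
```

>>> servo_tool(rows=[1,0,0,0,0,1,0,0,0,0,1,0,0,0,0,1,0,0,0,0,1,0,0,0,0])

```text
time: 4.62
position: [0.4953, 0.1311, 0.0434]
tool_rot: [0.443, 0.897, -0.001, -0.001]
ft_force: [-0.9, -2.6, 1.1]
grip_width: 0.012
grip_force: 30.0
```

>>> servo_tool(rows=[1,0,0,0,6,1,0,0,0,6,1,0,0,0,6,1,0,0,0,6,1,0,0,0,4])

```text
time: 5.03
position: [0.494, 0.1306, 0.0434]
tool_rot: [0.648, 0.762, -0.002, -0.001]
ft_force: [-2.8, -4.8, 2.7]
grip_width: 0.0125
grip_force: 30.0
```

```bash
cat > s.py <<'E'
from h import *
p,r,o=pose(); print(o["time"],p,"yaw",np.degrees(np.arctan2(r[1,0],r[0,0])),"tilt",np.degrees(np.arccos(-r[2,2])),"z",r[:,2],"F",o["ft_force"],"M",o["moment"],"w",o["grip_width"],o["grip_force"],"q",o["q"])
E
python3 s.py
```

```text
5.0333 [0.494  0.1306 0.0434] yaw 99.20096203682586 tilt 0.24568491722558447 z [-0.0041 -0.0014 -1.    ] F [-2.8162 -4.7966  2.6695] M [-0.8781  0.581   0.0715] w 0.012546221525131098 29.998493410967058 q [ 0.0402  0.6723  1.8514 -0.0021  0.622  -0.1187]
```

>>> servo_tool(rows=[1,0,0,0,2,1,0,0,0,2,1,0,0,0,2])

```text
time: 5.28
position: [0.4938, 0.1306, 0.0434]
tool_rot: [0.686, 0.728, -0.002, -0.001]
ft_force: [-2.6, -4.4, 4.8]
grip_width: 0.0125
grip_force: 30.0
```

```bash
python3 s.py
```

```text
5.2833 [0.4938 0.1306 0.0434] yaw 93.40695577248687 tilt 0.27451316637204076 z [-0.0045 -0.0015 -1.    ] F [-2.5846 -4.3637  4.8039] M [-0.8069  0.6157  0.3618] w 0.012502666928024106 30.00307751703076 q [ 0.0402  0.6722  1.8517 -0.0023  0.6223 -0.0174]
```

>>> servo_tool(rows=[1,0,0,0,2,1,0,0,0,2,1,0,0,0,0,1,0,0,0,0])

```text
time: 5.62
position: [0.4937, 0.1307, 0.0434]
tool_rot: [0.71, 0.705, -0.002, -0.001]
ft_force: [-3.8, -4.0, 3.2]
grip_width: 0.013
grip_force: 31.3
```

```bash
python3 s.py
```

```text
5.6167 [0.4937 0.1307 0.0434] yaw 89.5969691164694 tilt 0.2805690273680593 z [-0.0046 -0.0016 -1.    ] F [-3.7824 -4.028   3.168 ] M [-0.8317  0.8335  0.3984] w 0.013022778352182946 31.324619413353503 q [ 0.0405  0.6723  1.8516 -0.0024  0.6224  0.0495]
```

Torque reached about 0.4 N m and the grip began to slip, so the left bolt is at its stop. Next is the right bolt.

>>> servo_tool(rows=[-1,0,0,0,0,-1,0,0,0,0,-1,0,0,0,0,-1,0,0,0,0,-1,0,0,-0.035,0])

```text
time: 6.03
position: [0.4924, 0.1312, 0.0733]
tool_rot: [0.711, 0.703, -0.004, -0.004]
ft_force: [-0.8, -0.1, 0.2]
grip_width: 0.0389
grip_force: 0.0
```

>>> servo_tool(rows=[-1,0,0,-0.04,0,-1,0,0,-0.04,0,-1,0,0,-0.04,0,-1,-0.04,0.005,0,0,-1,-0.04,0.005,0,0])

```text
time: 6.45
position: [0.5077, 0.0522, 0.202]
tool_rot: [0.709, 0.705, 0.003, 0.003]
ft_force: [0.3, -0.3, -0.7]
grip_width: 0.0721
grip_force: 0.0
```

>>> servo_tool(rows=[-1,-0.04,0.005,0,0,-1,-0.04,0.005,0,0,-1,-0.04,0.005,0,0,-1,0,0,0,-7,-1,0,0,0,-7])

```text
time: 6.87
position: [0.52, -0.0719, 0.1988]
tool_rot: [0.619, 0.785, 0.001, 0.001]
ft_force: [-0.5, 0.8, -0.0]
grip_width: 0.0868
grip_force: 0.0
```

>>> servo_tool(rows=[-1,0,0,0,-7,-1,0,0,0,-7,-1,0,0,0,-7,-1,0,0,0,-7,-1,0,0,0,0])

```text
time: 7.28
position: [0.5193, -0.0689, 0.1987]
tool_rot: [0.411, 0.912, 0.0, 0.001]
ft_force: [0.1, -0.3, -0.6]
grip_width: 0.087
grip_force: 0.0
```

```bash
python3 s.py; python3 - <<'E'
from h import *
p,r,o=pose(); c=robot.camera("wrist"); save(c,"w2"); CW,WC=wcam(c,p,r)
for q in ("housing","nipple_tip","bolt_left_grip","bolt_right_grip"):
    print(q,[(np.round(d["at"],4).tolist(),round(d["score"],2)) for d in robot.place_of(c,q)][:3])
for q in ("bolt_left","bolt_right"): barang(c,WC,q)
E
```

```text
7.2833 [ 0.5193 -0.0689  0.1987] yaw 131.50285775567585 tilt 0.0659864435767514 z [ 0.0012 -0.     -1.    ] F [ 0.1119 -0.3387 -0.5894] M [-0.0219  0.0266 -0.0081] w 0.0870205893241788 0.0 q [-0.3457  0.4238  1.7119  0.0004  1.0048 -1.0703]
housing [([0.5058, 0.0337, 0.0055], 0.97)]
nipple_tip [([0.4675, 0.0277, 0.0926], 0.72)]
bolt_left_grip []
bolt_right_grip [([0.5183, -0.0638, 0.0647], 0.97)]
bolt_right 0.89 645 ctr [ 0.5141 -0.0628] rect (514, -64, 14, 52, 39.8) pca ang 130.0246588709178 sd [0.0038 0.0149]
```

View pics/w2.png

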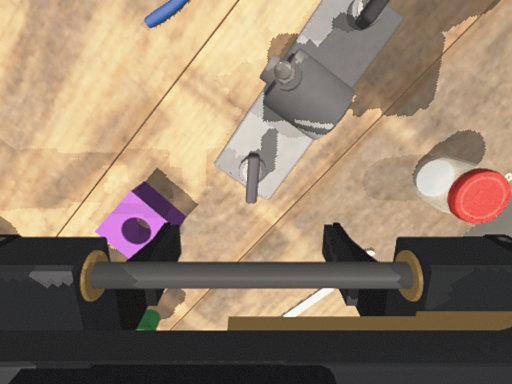

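The right T-bar is at px (252,178), almost along the tool's x. The left bar at (373,8) lies along the housing.

>>> servo_tool(rows=[0,0.003,0,0.035,1.5,0,0,0,0.04,0,0,0,0,0.04,0,0,0,0,0.04,0,0,0,0,0,0])

```text
time: 8.05
position: [0.5111, -0.0649, 0.0354]
tool_rot: [0.424, 0.906, -0.001, -0.009]
ft_force: [-1.5, 1.0, -0.4]
grip_width: 0.0614
grip_force: 0.0
```

>>> servo_tool(rows=[1,0,0,0,0,1,0,0,0,0,1,0,0,0,0,1,0,0,0,0,1,0,0,0,0])

```text
time: 8.47
position: [0.5184, -0.0672, 0.0463]
tool_rot: [0.423, 0.906, 0.0, 0.003]
ft_force: [0.1, -0.5, -0.2]
grip_width: 0.0284
grip_force: 0.0
```

>>> servo_tool(rows=[1,0,0,0,0,1,0,0,0,0,1,0,0,0,0])

```text
time: 8.72
position: [0.5182, -0.0664, 0.0449]
tool_rot: [0.424, 0.906, 0.001, 0.002]
ft_force: [1.0, 3.0, 7.3]
grip_width: 0.0124
grip_force: 30.0
```

>>> servo_tool(rows=[1,0,0,0,6,1,0,0,0,6,1,0,0,0,6,1,0,0,0,6,1,0,0,0,6])

```text
time: 9.13
position: [0.5176, -0.0667, 0.0448]
tool_rot: [0.645, 0.764, 0.0, 0.001]
ft_force: [-0.3, 2.1, 9.0]
grip_width: 0.0124
grip_force: 30.0
```

>>> servo_tool(rows=[1,0,0,0,3,1,0,0,0,3,1,0,0,0,2,1,0,0,0,2])

```text
time: 9.47
position: [0.5175, -0.067, 0.0448]
tool_rot: [0.707, 0.707, 0.0, 0.001]
ft_force: [-0.1, 4.4, 9.0]
grip_width: 0.0132
grip_force: 31.5
```

```bash
python3 s.py
```

```text
9.4667 [ 0.5175 -0.067   0.0448] yaw 89.9724388565665 tilt 0.13204014968776295 z [ 0.0017 -0.0016 -1.    ] F [-0.0986  4.3673  8.9742] M [0.4112 0.1182 0.4387] w 0.013213392501597298 31.455404382868437 q [-0.3426  0.6758  1.8282 -0.0016  0.6354 -0.3409]
```

>>> servo_tool(rows=[-1,0,0,0,0,-1,0,0,0,0,-1,0,0,0,0,-1,0,0,0,0,-1,0,0,-0.03,0])

```text
time: 9.88
position: [0.5131, -0.0656, 0.0694]
tool_rot: [0.708, 0.706, -0.002, -0.005]
ft_force: [-0.8, 0.3, 0.1]
grip_width: 0.039
grip_force: 0.0
```

>>> servo_tool(rows=[-1,0,0,-0.04,0,-1,0,0,-0.04,0,-1,0,0,-0.04,0,-1,0,0,-0.04,0,-1,0,0,-0.04,0])

```text
time: 10.3
position: [0.516, -0.0665, 0.2753]
tool_rot: [0.708, 0.706, -0.0, -0.0]
ft_force: [0.7, -0.0, -0.5]
grip_width: 0.0725
grip_force: 0.0
```

```bash
python3 s.py; python3 - <<'E'
from h import *
from scipy.optimize import least_squares
D=[(.2428,.5751,.2216,.9925,.5285,1.4339,1.1814),(.4937,.1307,.0434,.0405,.6723,1.8516,.6224),(.5193,-.0689,.1987,-.3457,.4238,1.7119,1.0048),(.5175,-.067,.0448,-.3426,.6758,1.8282,.6354)]
p,r,o=pose(); q=o["q"]; D.append((*p,q[0],q[1],q[2],q[4])); D=np.array(D)
x,y,z,q1,q2,q3,q5=D.T
rp=x*np.cos(q1)+y*np.sin(q1); print("lat",-x*np.sin(q1)+y*np.cos(q1))
A=np.vstack([np.c_[np.sin(q2),np.sin(q2+q3),np.ones(5),0*z],np.c_[np.cos(q2),np.cos(q2+q3),0*z,np.ones(5)]])
b=np.r_[rp,z]; s,res,_,_=np.linalg.lstsq(A,b,rcond=None); print("L1 L2 a h-L3",s,A@s-b)
c=robot.camera("scene"); save(c,"s2")
E
```

```text
10.3 [ 0.516  -0.0665  0.2753] yaw 89.89206967034373 tilt 0.049785519689746406 z [-0.0008  0.0002 -1.    ] F [ 0.6743 -0.0454 -0.5278] M [-0.0998 -0.0345  0.0632] w 0.07249417124480606 0.0 q [-0.343   0.3235  1.6264 -0.0001  1.1926 -0.3411]
lat [0.111  0.1106 0.1111 0.1107 0.111 ]
L1 L2 a h-L3 [0.4085 0.3789 0.0324 0.0268] [-0.0257  0.0077  0.0085  0.0036  0.0059  0.0134 -0.0059 -0.0024 -0.0037
 -0.0014]
```

View pics/s2.png

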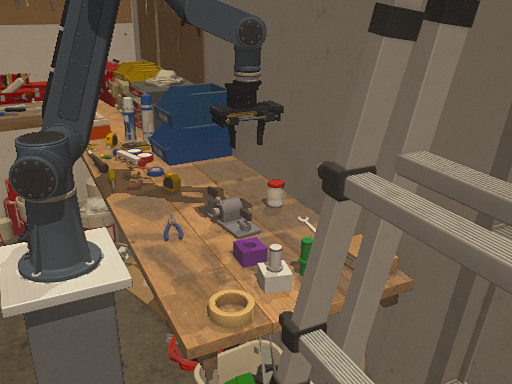

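Both bolts are done, and the scene shows the arm clear above the housing. Next is a quick test in the air of whether the tool can be tilted by pushing outward at the reach limit.

>>> servo_tool(rows=[-1,0,0,-0.04,0,-1,0,0,-0.04,0,-1,0,0,-0.04,0,-1,0,0,-0.04,0,-1,0,0,-0.04,0])

```text
time: 10.77
position: [0.5161, -0.0665, 0.4749]
tool_rot: [0.708, 0.706, -0.0, -0.0]
ft_force: [1.4, -0.4, 0.2]
grip_width: 0.0868
grip_force: 0.0
```

>>> servo_tool(rows=[-1,0,0,-0.04,0,-1,0,0,-0.04,0,-1,-0.01,0.03,0,0,-1,-0.01,0.03,0,0,-1,-0.01,0.03,0,0])

```text
time: 11.18
position: [0.6076, -0.0971, 0.5546]
tool_rot: [0.708, 0.706, 0.0, 0.001]
ft_force: [0.2, -0.3, 0.3]
grip_width: 0.087
grip_force: 0.0
```

```bash
python3 s.py
```

```text
11.1833 [ 0.6076 -0.0971  0.5546] yaw 89.89667605638633 tilt 0.14057083167130488 z [ 0.0023 -0.0009 -1.    ] F [ 0.1548 -0.3261  0.2802] M [-0.1023  0.0998 -0.0537] w 0.08697853599468928 0.0 q [-0.3398  0.3429  0.8656 -0.0001  1.9306 -0.3381]
```

>>> servo_tool(rows=[-1,-0.01,0.03,0,0,-1,-0.01,0.03,0,0])

```text
time: 11.35
position: [0.6679, -0.1174, 0.5526]
tool_rot: [0.708, 0.706, -0.0, -0.001]
ft_force: [1.1, -0.1, 0.6]
grip_width: 0.087
grip_force: 0.0
```

```bash
python3 s.py
```

```text
11.35 [ 0.6679 -0.1174  0.5526] yaw 89.88565761964848 tilt 0.07434902189937348 z [-0.0012  0.0004 -1.    ] F [ 1.1493 -0.1133  0.5712] M [-0.0929  0.0685  0.0528] w 0.08699617248565805 0.0 q [-0.3384  0.4689  0.6725 -0.      2.0014 -0.3365]
```

>>> servo_tool(rows=[-1,0,0,-0.04,0,-1,0,0,-0.04,0,-1,0,0,-0.04,0])

```text
time: 11.6
position: [0.6644, -0.1169, 0.6685]
tool_rot: [0.708, 0.706, 0.0, -0.001]
ft_force: [27.8, -1.4, 97.4]
grip_width: 0.0871
grip_force: 0.0
```

```bash
python3 s.py
```

```text
11.6 [ 0.6644 -0.1169  0.6685] yaw 89.88399835926367 tilt 0.10409836498099237 z [-0.0012  0.0013 -1.    ] F [27.8001 -1.3726 97.3634] M [ 0.2988 -0.8533 -0.1844] w 0.08706313636226068 0.0 q [-0.3399  0.5563  0.2175  0.0012  2.3694 -0.337 ]
```

>>> servo_tool(rows=[-1,-0.01,0.03,0,0,-1,-0.01,0.03,0,0])

```text
time: 11.77
position: [0.696, -0.1313, 0.6426]
tool_rot: [0.708, 0.706, 0.007, 0.011]
ft_force: [0.6, -0.1, -0.9]
grip_width: 0.0868
grip_force: 0.0
```

```bash
python3 s.py
```

```text
11.7667 [ 0.696  -0.1313  0.6426] yaw 89.905397472756 tilt 1.4695655034658037 z [ 0.0252 -0.0046 -0.9997] F [ 0.586  -0.1195 -0.8689] M [-0.0655  0.0227  0.0554] w 0.08681554540164826 0.0 q [-0.3456  0.5927  0.2211  0.0057  2.3025 -0.3402]
```

It does tilt at the limit, by 1.5° outward. The joint stop jolted the wrist to 97 N, so I'll continue in gentle steps.

>>> servo_tool(rows=[-1,0,0,0,0])

```text
time: 11.85
position: [0.6981, -0.1329, 0.6364]
tool_rot: [0.708, 0.706, 0.005, 0.007]
ft_force: [0.3, -0.6, -1.8]
grip_width: 0.0872
grip_force: 0.0
```

```bash
python3 s.py
```

```text
11.85 [ 0.6981 -0.1329  0.6364] yaw 89.82722523016268 tilt 0.9595486193382105 z [ 0.0166 -0.0018 -0.9999] F [ 0.2759 -0.551  -1.8469] M [-0.1304  0.0193  0.0305] w 0.08716262452529967 0.0 q [-0.3467  0.5994  0.2251  0.0053  2.3008 -0.3401]
```

>>> servo_tool(rows=[-1,-0.005,0.015,0,0,-1,-0.005,0.015,0,0,-1,0,0,0,0])

```text
time: 12.1
position: [0.7086, -0.1379, 0.6312]
tool_rot: [0.707, 0.707, 0.01, 0.014]
ft_force: [-10.2, 1.0, -2.2]
grip_width: 0.0871
grip_force: 0.0
```

```bash
python3 s.py
```

```text
12.1 [ 0.7086 -0.1379  0.6312] yaw 89.9175981714574 tilt 1.9114769960419769 z [ 0.0329 -0.0058 -0.9994] F [-10.1953   0.9568  -2.2453] M [0.0842 1.0645 0.2471] w 0.08706853721550391 0.0 q [-0.349   0.6105  0.2185  0.0077  2.2797 -0.3426]
```

>>> servo_tool(rows=[-1,0.005,-0.015,0.02,0,-1,0.005,-0.015,0.02,0,-1,0.005,-0.015,0.02,0,-1,0,0,0,0])

```text
time: 12.43
position: [0.6632, -0.1214, 0.5612]
tool_rot: [0.707, 0.707, 0.007, 0.007]
ft_force: [0.3, 0.1, -1.4]
grip_width: 0.0871
grip_force: 0.0
```

```bash
python3 s.py
```

```text
12.4333 [ 0.6632 -0.1214  0.5612] yaw 89.94021932568245 tilt 1.164491770170355 z [ 0.0203 -0.0006 -0.9998] F [ 0.2903  0.1007 -1.4412] M [-0.1018 -0.0005  0.0048] w 0.08706258505026393 0.0 q [-0.3494  0.4498  0.6828  0.007   1.9896 -0.3454]
```

```bash
python3 - <<'E'
from h import *
def ext(c):
    T=np.eye(4);T[:3,:3]=cv2.Rodrigues(np.array(c["rvec"]))[0];T[:3,3]=c["tvec"];return T
t=robot.camera("top"); s=robot.camera("scene")
Wt=np.linalg.inv(ext(t)); Ws=np.linalg.inv(ext(s)); print("top at",Wt[:3,3],"scene at",Ws[:3,3])
for uv in [(405,257),(450,297),(412,262)]:
  for z in np.arange(-.6,1.1,.2):
    P=onplane(t,Wt,uv,z); px,_=cv2.projectPoints(P[None],np.array(s["rvec"]),np.array(s["tvec"],float),np.array(s["intrinsics"]),None)
    print(uv,round(z,2),P,px.ravel())
for uv in [(402,150),(402,325),(80,130)]: print(uv,onplane(t,Wt,uv,0))
a=t["pixels"][170:330,330:512]; cv2.imwrite("pics/t3.png",cv2.resize(a[:,:,::-1],None,fx=4,fy=3.7,interpolation=cv2.INTER_CUBIC))
E
```

```text
top at [ 0.3032 -0.0016  1.4542] scene at [-0.067  -1.2405  0.6818]
(405, 257) -0.6 [ 0.4638 -0.6929 -0.6   ] [337.4223 568.7359]
(405, 257) -0.4 [ 0.4481 -0.6256 -0.4   ] [322.0335 490.902 ]
(405, 257) -0.2 [ 0.4325 -0.5583 -0.2   ] [305.8106 408.8497]
(405, 257) 0.0 [ 0.4169 -0.491   0.    ] [288.6841 322.2266]
(405, 257) 0.2 [ 0.4012 -0.4237  0.2   ] [270.5761 230.6398]
(405, 257) 0.4 [ 0.3856 -0.3564  0.4   ] [251.4    133.6501]
(405, 257) 0.6 [ 0.37   -0.2891  0.6   ] [231.0582  30.7648]
(405, 257) 0.8 [ 0.3543 -0.2218  0.8   ] [209.4411 -78.5705]
(405, 257) 1.0 [ 0.3387 -0.1545  1.    ] [ 186.425  -194.9819]
(450, 297) -0.6 [ 0.2942 -0.8937 -0.6   ] [327.5648 714.2377]
(450, 297) -0.4 [ 0.2951 -0.8069 -0.4   ] [309.5481 605.4583]
(450, 297) -0.2 [ 0.296 -0.72  -0.2  ] [291.2497 494.9791]
(450, 297) 0.0 [ 0.2969 -0.6331  0.    ] [272.6633 382.7601]
(450, 297) 0.2 [ 0.2977 -0.5463  0.2   ] [253.7817 268.7597]
(450, 297) 0.4 [ 0.2986 -0.4594  0.4   ] [234.5981 152.9352]
(450, 297) 0.6 [ 0.2995 -0.3726  0.6   ] [215.105   35.2426]
(450, 297) 0.8 [ 0.3003 -0.2857  0.8   ] [195.295  -84.3639]
(450, 297) 1.0 [ 0.3012 -0.1989  1.    ] [ 175.1602 -205.9312]
(412, 262) -0.6 [ 0.4426 -0.7248 -0.6   ] [338.1221 586.5358]
(412, 262) -0.4 [ 0.429  -0.6544 -0.4   ] [322.2438 505.1478]
(412, 262) -0.2 [ 0.4154 -0.584  -0.2   ] [305.5823 419.7447]
(412, 262) 0.0 [ 0.4019 -0.5135  0.    ] [288.078  330.0221]
(412, 262) 0.2 [ 0.3883 -0.4431  0.2   ] [269.6653 235.6435]
(412, 262) 0.4 [ 0.3747 -0.3727  0.4   ] [250.2718 136.2371]
(412, 262) 0.6 [ 0.3611 -0.3023  0.6   ] [229.8168  31.3899]
(412, 262) 0.8 [ 0.3476 -0.2319  0.8   ] [208.2108 -79.3572]
(412, 262) 1.0 [ 0.334  -0.1615  1.    ] [ 185.3538 -196.5166]
(402, 150) [ 0.7815 -0.4873  0.    ]
(402, 325) [ 0.2025 -0.4777  0.    ]
(80, 130) [0.7947 0.6248 0.    ]
```

View pics/t3.png

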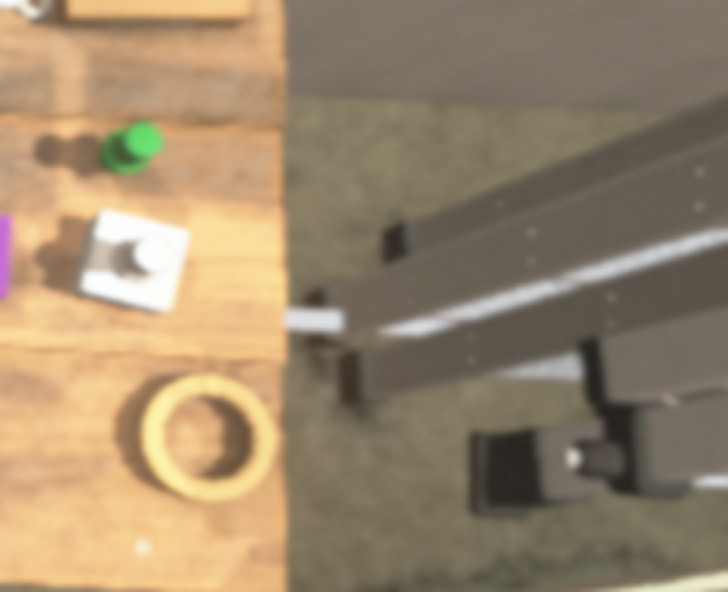

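The crop shows the ladder foot beside and under the bench edge, left of px (290,320) in the crop, so nothing overhangs the gun. The gun is at crop px (150,255) in the white stand. I'll go to it now.

>>> servo_tool(rows=[-1,-0.028,-0.025,0.01,0,-1,-0.028,-0.025,0.01,0,-1,-0.028,-0.025,0.01,0,-1,-0.028,-0.025,0.01,0,-1,-0.028,-0.025,0.01,0])

```text
time: 12.95
position: [0.547, -0.2672, 0.518]
tool_rot: [0.707, 0.706, 0.011, 0.021]
ft_force: [0.2, -1.3, 0.2]
grip_width: 0.087
grip_force: 0.0
```

>>> servo_tool(rows=[-1,-0.028,-0.025,0.01,0,-1,-0.028,-0.025,0.01,0,-1,-0.028,-0.025,0.01,0,-1,0,0,0.035,-6,-1,0,0,0.035,-6])

```text
time: 13.37
position: [0.4761, -0.3552, 0.4169]
tool_rot: [0.63, 0.776, 0.008, 0.024]
ft_force: [-0.5, -1.1, -0.7]
grip_width: 0.0872
grip_force: 0.0
```

>>> servo_tool(rows=[-1,0,0,0.035,-6,-1,0,0,0.035,-6,-1,0,0,0.035,-7,-1,0,0,0.035,-7,-1,0,0,0.035,-7])

```text
time: 13.78
position: [0.4848, -0.3547, 0.239]
tool_rot: [0.381, 0.924, 0.002, 0.023]
ft_force: [0.0, -0.3, 0.1]
grip_width: 0.0868
grip_force: 0.0
```

>>> servo_tool(rows=[-1,0,0,0,0,-1,0,0,0,0])

```text
time: 13.95
position: [0.4828, -0.3525, 0.2379]
tool_rot: [0.385, 0.923, 0.004, 0.02]
ft_force: [0.3, -0.1, 1.1]
grip_width: 0.087
grip_force: 0.0
```

```bash
python3 s.py; python3 - <<'E'
from h import *
p,r,o=pose(); c=robot.camera("wrist"); save(c,"w4"); CW,WC=wcam(c,p,r)
for q in ("stand","gun","gun_grip"):
    print(q,[(np.round(d["at"],4).tolist(),round(d["score"],2)) for d in robot.place_of(c,q)][:3])
for d in robot.outline_of(c,"gun")[:2]:
    ys,xs=np.nonzero(d["region"]); print(d["score"],xs.mean(),ys.mean(),xs.min(),xs.max(),ys.min(),ys.max())
E
```

```text
13.95 [ 0.4828 -0.3525  0.2379] yaw 134.68429672199127 tilt 2.277887309138066 z [ 0.0388 -0.0085 -0.9992] F [ 0.3131 -0.1228  1.1443] M [-0.0994  0.0048 -0.0518] w 0.08700808763818499 0.0 q [-0.8294  0.4586  1.5145  0.0252  1.1361 -1.6199]
stand [([0.462, -0.3436, 0.0014], 0.94), ([0.4601, -0.2125, -0.002], 0.67)]
gun [([0.5558, -0.3337, 0.0035], 0.84), ([0.4597, -0.3387, 0.0059], 0.72)]
gun_grip [([0.4651, -0.3434, 0.0702], 0.82), ([0.5574, -0.3363, 0.0692], 0.65)]
0.94 240.34036433365293 150.3796740172579 225 257 131 170
0.62 300.41244813278007 199.23402489626557 283 319 175 222
```

View pics/w4.png

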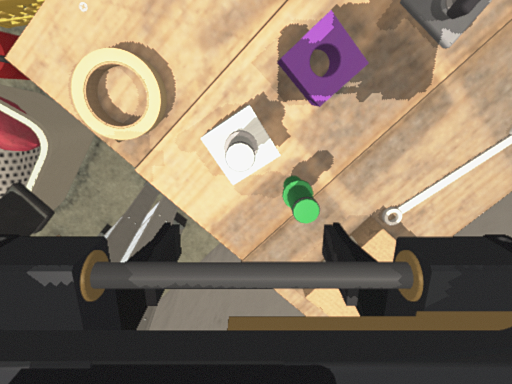

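The gun's top is at px (240,157) and the green one at (305,205). I'll compute the offset.

```bash
cat >> h.py <<'E'
def totool(target,p,r): return r.T@(np.array(target)-p)
E
python3 - <<'E'
from h import *
p,r,o=pose(); c=robot.camera("wrist"); CW,WC=wcam(c,p,r)
print(onplane(c,WC,(240,157),.107))
b=cv2.cvtColor(c["pixels"],cv2.COLOR_RGB2GRAY)[125:185,205:275]
for t in ([.462,-.343,.056],[.462,-.343,.14]): print(totool(t,p,r))
print(robot.place_of(c,"gun_grip")[:2])
E
```

```text
[ 0.4604 -0.3428  0.107 ]
[ 0.0273 -0.0122  0.1832]
[ 0.0242 -0.0104  0.0993]
[{'at': [0.5555, -0.3346, 0.0723], 'score': 0.85}, {'at': [0.4652, -0.3429, 0.074], 'score': 0.81}]
```

>>> servo_tool(rows=[-1,0.0245,-0.0105,0.03,0,-1,0,0,0.04,0,-1,0,0,0.03,0,-0.3,0.003,-0.002,0.03,0,-0.3,0,0,0.03,0], newtons=50)

```text
time: 14.72
position: [0.4583, -0.3407, 0.076]
tool_rot: [0.384, 0.923, 0.003, 0.019]
ft_force: [0.2, -0.7, -0.8]
grip_width: 0.0805
grip_force: 0.0
```

>>> servo_tool(rows=[-0.3,0,0,0.015,0,-0.3,0,0,0.008,0,-0.3,0,0,0,0])

```text
time: 14.97
position: [0.4589, -0.3402, 0.0521]
tool_rot: [0.384, 0.923, 0.004, 0.018]
ft_force: [-0.2, -0.0, -0.5]
grip_width: 0.0619
grip_force: 0.0
```

```bash
python3 s.py; python3 -c "
from h import *
p,r,o=pose();print(totool([.462,-.343,.056],p,r))"
```

```text
14.9667 [ 0.4589 -0.3402  0.0521] yaw 134.85415187851157 tilt 2.092816471779568 z [ 0.0361 -0.0055 -0.9993] F [-0.2072 -0.0084 -0.5125] M [-0.0398  0.0063  0.0034] w 0.06192435059143293 0.0 q [-0.8463  0.6938  1.7229  0.0364  0.6971 -1.6571]
[-0.0043  0.0003 -0.0037]
```

>>> servo_tool(rows=[1,-0.004,0,-0.003,0,1,0,0,0,0,1,0,0,0,0,1,0,0,0,0,1,0,0,0,0])

```text
time: 15.38
position: [0.4622, -0.3437, 0.0573]
tool_rot: [0.383, 0.923, 0.004, 0.019]
ft_force: [0.1, -1.3, 0.5]
grip_width: 0.0315
grip_force: 0.0
```

>>> servo_tool(rows=[1,0,0,0,0,1,0,0,0,0,1,0,0,0,0])

```text
time: 15.63
position: [0.4619, -0.344, 0.0574]
tool_rot: [0.383, 0.923, 0.003, 0.019]
ft_force: [-0.8, -0.2, 6.9]
grip_width: 0.0296
grip_force: 49.8
```

```bash
python3 s.py; python3 -c "
from h import *
p,r,o=pose();print(totool([.462,-.343,.056],p,r))"
```

```text
15.6333 [ 0.4619 -0.344   0.0574] yaw 134.89833899785592 tilt 2.2335714923341423 z [ 0.038  -0.0086 -0.9992] F [-0.7824 -0.2028  6.9267] M [-0.2237  0.4762 -0.054 ] w 0.029571898678648886 49.80273120570928 q [-0.8463  0.688   1.7114  0.0348  0.7108 -1.6563]
[0.0007 0.0007 0.0014]
```

Gripped at 29.6 mm. Next I lift it, turn to yaw 180°, and go to the tilting place.

>>> servo_tool(rows=[1,-0.001,0.0005,-0.025,0,1,-0.001,0.001,-0.035,0,1,0,0,-0.04,-6,1,0,0,-0.04,-6,1,0,0,-0.04,-7], newtons=60)

```text
time: 16.05
position: [0.4566, -0.3412, 0.237]
tool_rot: [0.223, 0.975, 0.002, 0.018]
ft_force: [0.9, -0.8, -3.9]
grip_width: 0.0289
grip_force: 59.8
```

>>> servo_tool(rows=[1,0,0,-0.04,-7,1,0,0,-0.04,-7,1,0,0,-0.04,-6,1,0,0,-0.04,-6,1,-0.003,0.031,-0.025,0])

```text
time: 16.47
position: [0.4539, -0.3152, 0.4246]
tool_rot: [0.001, 1.0, -0.008, 0.02]
ft_force: [2.1, -0.0, -2.8]
grip_width: 0.0289
grip_force: 59.8
```

>>> servo_tool(rows=[1,-0.003,0.031,-0.025,0,1,-0.003,0.031,-0.025,0,1,-0.003,0.031,-0.025,0,1,-0.003,0.031,-0.025,0,1,-0.003,0.031,-0.025,0])

```text
time: 16.88
position: [0.4633, -0.1522, 0.5454]
tool_rot: [0.001, 1.0, -0.003, 0.018]
ft_force: [1.4, 0.2, -2.8]
grip_width: 0.0288
grip_force: 59.8
```

>>> servo_tool(rows=[1,-0.003,0.031,-0.025,0,1,-0.003,0.031,-0.025,0,1,-0.003,0.031,-0.025,0,1,-0.003,0.031,-0.025,0,1,-0.003,0.031,-0.025,0])

```text
time: 17.3
position: [0.474, 0.0034, 0.67]
tool_rot: [0.001, 1.0, -0.003, 0.017]
ft_force: [1.0, -0.3, -2.8]
grip_width: 0.0288
grip_force: 59.8
```

```bash
python3 s.py
```

```text
17.3 [0.474  0.0034 0.67  ] yaw 179.90148412589502 tilt 2.034769232722622 z [ 0.035  -0.0062 -0.9994] F [ 1.0171 -0.316  -2.7752] M [ 0.0334 -0.0152  0.013 ] w 0.028798707065989866 59.79900838807225 q [-0.2306  0.1     0.8991  0.0023  2.107  -1.7983]
```

>>> servo_tool(rows=[1,-0.003,0.031,-0.024,0,1,-0.003,0.031,-0.024,0,1,-0.003,0.031,-0.024,0,1,-0.003,0.031,-0.024,0,1,-0.003,0.031,-0.024,0])

```text
time: 17.72
position: [0.4847, 0.159, 0.7897]
tool_rot: [0.001, 1.0, -0.003, 0.018]
ft_force: [2.0, -0.3, -2.6]
grip_width: 0.0289
grip_force: 59.8
```

>>> servo_tool(rows=[1,-0.01,0,-0.012,0,1,-0.006,0.001,-0.008,0,1,-0.006,0.001,-0.008,0,1,-0.006,0.001,-0.008,0,1,-0.006,0.001,-0.008,0])

```text
time: 18.13
position: [0.4975, 0.1543, 0.8006]
tool_rot: [0.001, 1.0, -0.001, 0.029]
ft_force: [-0.6, -0.0, -3.4]
grip_width: 0.029
grip_force: 60.0
```

```bash
python3 s.py
```

```text
18.1333 [0.4975 0.1543 0.8006] yaw 179.83046092816522 tilt 3.321007898040035 z [ 0.0579 -0.0016 -0.9983] F [-0.5604 -0.0382 -3.3815] M [ 0.0242  0.0742 -0.0312] w 0.02902079909864109 59.99973353929818 q [ 0.09    0.3297  0.218  -0.0119  2.5363 -1.4878]
```

>>> servo_tool(rows=[1,-0.014,0.002,-0.018,0,1,-0.02,0.003,-0.024,0,1,-0.024,0.003,-0.03,0,1,-0.025,0.003,-0.032,0,1,-0.025,0.003,-0.032,0])

```text
time: 18.55
position: [0.5168, 0.1437, 0.807]
tool_rot: [0.001, 0.998, 0.009, 0.065]
ft_force: [0.7, -0.3, -3.5]
grip_width: 0.0293
grip_force: 60.0
```

```bash
python3 s.py
```

```text
18.55 [0.5168 0.1437 0.807 ] yaw 179.83289967282013 tilt 7.53380747490797 z [ 0.1298  0.0187 -0.9914] F [ 0.665  -0.277  -3.5355] M [-0.0415  0.1825  0.0075] w 0.02925909805329699 59.999796599149704 q [ 0.0562  0.3202  0.2192  0.0184  2.4711 -1.4978]
```

>>> servo_tool(rows=[1,-0.025,0.003,-0.032,0,1,-0.025,0.003,-0.032,0,1,-0.025,0.003,-0.032,0,1,-0.025,0.003,-0.032,0,1,-0.025,0.003,-0.032,0])

```text
time: 18.97
position: [0.526, 0.1306, 0.8257]
tool_rot: [0.0, 0.994, 0.021, 0.111]
ft_force: [0.1, 0.0, -3.9]
grip_width: 0.0294
grip_force: 60.0
```

```bash
python3 s.py
```

```text
18.9667 [0.526  0.1306 0.8257] yaw 179.69981839708305 tilt 13.011005765922596 z [ 0.2213  0.0416 -0.9743] F [ 0.1359  0.0335 -3.8919] M [0.018  0.2391 0.0168] w 0.029430356771428145 59.99993300065398 q [ 0.015   0.2918  0.2189  0.0571  2.4062 -1.5087]
```

Tilting works at about 1.1° per row. I'll push with more +y to bring the lean direction towards 6°.

>>> servo_tool(rows=[1,-0.029,0.009,-0.026,0,1,-0.029,0.009,-0.026,0,1,-0.029,0.009,-0.026,0,1,-0.029,0.009,-0.026,0,1,-0.029,0.009,-0.026,0])

```text
time: 19.38
position: [0.551, 0.1466, 0.8345]
tool_rot: [-0.0, 0.987, 0.033, 0.159]
ft_force: [-0.6, -0.6, -3.8]
grip_width: 0.0293
grip_force: 60.0
```

```bash
python3 s.py
```

```text
19.3833 [0.551  0.1466 0.8345] yaw 179.4043131619509 tilt 18.731917750383605 z [ 0.3144  0.0654 -0.947 ] F [-0.5552 -0.6143 -3.7588] M [ 0.016   0.4427 -0.0474] w 0.029262070294632635 59.999576546251774 q [ 0.0342  0.2903  0.2195  0.0738  2.3079 -1.4788]
```

>>> servo_tool(rows=[1,0.003,-0.039,0,0,1,0,-0.039,0,0,1,0,-0.039,0,0,1,-0.005,-0.039,-0.005,0,1,-0.012,0,-0.008,0])

```text
time: 19.8
position: [0.56, -0.0171, 0.8372]
tool_rot: [0.006, 0.987, 0.032, 0.158]
ft_force: [0.2, 0.5, -3.7]
grip_width: 0.0291
grip_force: 60.0
```

>>> servo_tool(rows=[1,-0.015,0,-0.01,0,1,-0.025,0,-0.016,0,1,-0.034,0,-0.022,0,1,-0.034,0,-0.022,0,1,-0.034,0,-0.022,0])

```text
time: 20.22
position: [0.5915, -0.0119, 0.8467]
tool_rot: [0.0, 0.978, 0.034, 0.206]
ft_force: [1.0, 0.1, -3.9]
grip_width: 0.0295
grip_force: 60.0
```

```bash
python3 s.py
```

```text
20.2167 [ 0.5915 -0.0119  0.8467] yaw 179.12059971824524 tilt 24.118786555770765 z [ 0.4032  0.0665 -0.9127] F [ 0.9672  0.0604 -3.903 ] M [-0.0571  0.5003 -0.0142] w 0.029472727485298795 59.99967969954014 q [-0.3073  0.287   0.2189  0.2389  2.2419 -1.6918]
```

>>> servo_tool(rows=[1,-0.036,-0.003,-0.019,0,1,-0.036,-0.003,-0.019,0,1,-0.036,-0.003,-0.019,0,1,-0.036,-0.003,-0.019,0,1,-0.036,-0.003,-0.019,0])

```text
time: 20.63
position: [0.6289, -0.0308, 0.8578]
tool_rot: [0.003, 0.965, 0.034, 0.261]
ft_force: [0.2, -0.1, -3.1]
grip_width: 0.029
grip_force: 60.0
```

```bash
python3 s.py
```

```text
20.6333 [ 0.6289 -0.0308  0.8578] yaw 178.38836912811345 tilt 30.55878513648538 z [ 0.5043  0.0649 -0.8611] F [ 0.173  -0.1141 -3.0868] M [-0.0676  0.6585  0.0369] w 0.0289810050665416 59.99984784051776 q [-0.3407  0.2966  0.2196  0.2732  2.1235 -1.7012]
```

>>> servo_tool(rows=[1,-0.036,-0.006,-0.019,0,1,0.01,0,0.02,0,1,0.01,0,0.02,0,1,0.0,0,0,0])

```text
time: 20.97
position: [0.6365, -0.0337, 0.8085]
tool_rot: [0.005, 0.964, 0.037, 0.264]
ft_force: [0.9, -0.4, -6.5]
grip_width: 0.029
grip_force: 60.0
```

```bash
python3 s.py; python3 - <<'E'
from h import *
p,r,o=pose(); print(r); print(totool([.41,.022,.21],p,r))
c=robot.camera("wrist"); save(c,"w5"); CW,WC=wcam(c,p,r)
for q in ("gun","nose_mouth","gun_grip"):
    print(q,[(totool(d["at"],p,r),round(d["score"],2)) for d in robot.place_of(c,q)][:3])
E
```

```text
20.9667 [ 0.6365 -0.0337  0.8085] yaw 178.06547328886106 tilt 30.89074307777061 z [ 0.5088  0.0685 -0.8581] F [ 0.8953 -0.404  -6.5447] M [-0.1219  0.6615 -0.0339] w 0.029002777667533595 59.999050218611956 q [-0.3445  0.2222  0.4871  0.2555  1.933  -1.753 ]
[[-0.8608 -0.0099  0.5088]
 [ 0.0291  0.9972  0.0685]
 [-0.5081  0.0738 -0.8581]]
[0.5007 0.0137 0.4022]
gun [(array([0.0024, 0.0013, 0.0499]), 0.67)]
nose_mouth [(array([ 0.0003, -0.0002,  0.0508]), 0.84)]
gun_grip [(array([-0.0004,  0.0009, -0.0157]), 0.76)]
```

View pics/w5.png

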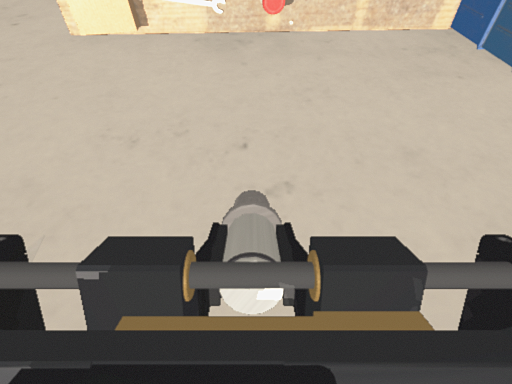

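The picture shows the gun firmly held, nose at px (250,195), on the tool axis. I'll travel to a standoff above the nipple.

>>> servo_tool(rows=[1,0.031,0.001,0.025,0,1,0.031,0.001,0.025,0,1,0.031,0.001,0.025,0,1,0.031,0.001,0.025,0,1,0.031,0.001,0.025,0])

```text
time: 21.58
position: [0.5721, -0.017, 0.6365]
tool_rot: [0.003, 0.961, 0.033, 0.276]
ft_force: [0.8, 0.5, -3.1]
grip_width: 0.0292
grip_force: 60.0
```

>>> servo_tool(rows=[1,0.031,0.001,0.025,0,1,0.031,0.001,0.025,0,1,0.031,0.001,0.025,0,1,0.031,0.001,0.025,0,1,0.031,0.001,0.025,0])

```text
time: 22.0
position: [0.507, -0.0007, 0.4498]
tool_rot: [0.003, 0.961, 0.033, 0.276]
ft_force: [0.4, 0.4, -4.0]
grip_width: 0.029
grip_force: 60.0
```

```bash
python3 s.py; python3 - <<'E'
from h import *
p,r,o=pose(); print(totool([.41,.022,.21],p,r))
E
```

```text
22.0 [ 0.507  -0.0007  0.4498] yaw 178.37192319246122 tilt 32.30790149879495 z [ 0.531   0.061  -0.8452] F [ 0.447   0.4117 -4.0017] M [-0.0544  0.6413 -0.055 ] w 0.029020845233622822 60.00102259218693 q [-0.3833 -0.0878  1.7568  0.3105  0.9881 -2.0551]
[0.21   0.0084 0.1525]
```

>>> servo_tool(rows=[1,0.03,0.001,0.022,0,1,0.03,0.001,0.022,0,1,0.03,0.001,0.022,0,1,0.03,0.001,0.022,0,1,0.03,0.001,0.022,0])

```text
time: 22.42
position: [0.4389, 0.0139, 0.2782]
tool_rot: [0.003, 0.96, 0.032, 0.277]
ft_force: [1.4, 1.1, -4.3]
grip_width: 0.0288
grip_force: 60.0
```

>>> servo_tool(rows=[1,0.03,0.001,0.022,0,1,0.02,0.001,0.015,0,1,0.01,0.001,0.007,0,1,0,0,0,0,1,0,0,0,0])

```text
time: 22.83
position: [0.4185, 0.0235, 0.225]
tool_rot: [0.002, 0.961, 0.034, 0.274]
ft_force: [0.2, 0.3, -4.2]
grip_width: 0.0291
grip_force: 60.0
```

```bash
python3 s.py; python3 - <<'E'
from h import *
p,r,o=pose(); u=np.array([-.497,-.053,.866]); T=np.array([.4672,.0283,.0915])
c=robot.camera("wrist"); save(c,"w6"); CW,WC=wcam(c,p,r)
for q in ("nipple_tip","nose_mouth","gun_grip","gun","bolt_left_grip","bolt_right_grip"):
    print(q,[(np.round(d["at"],4),totool(d["at"],p,r),round(d["score"],2)) for d in robot.place_of(c,q)][:2])
s=robot.camera("scene")
for q in ("nipple_tip","nose_mouth","gun_grip"):
    print("scene",q,[(np.round(d["at"],4),totool(d["at"],p,r),round(d["score"],2)) for d in robot.place_of(s,q)][:2])
print("u in tool",r.T@u,"T in tool",totool(T,p,r))
def px(P): v=CW[:3,:3]@P+CW[:3,3]; return (np.array(c["intrinsics"])@v)[:2]/v[2]
print("tip px",px(T),"mouth px",px(p+r@np.array([.0015,.0003,.0505])))
E
```

```text
22.8333 [0.4185 0.0235 0.225 ] yaw 178.44264031095136 tilt 32.03536970365872 z [ 0.5267  0.0632 -0.8477] F [ 0.209   0.2531 -4.1887] M [-0.066   0.6347  0.0365] w 0.029056093937259338 59.99996401369572 q [-0.4292  0.1187  2.3289  0.9583  0.3448 -2.8538]
nipple_tip [(array([0.466 , 0.0291, 0.093 ]), array([ 0.0292, -0.0038,  0.1373]), 0.75)]
nose_mouth [(array([0.4438, 0.0281, 0.1778]), array([0.0034, 0.0011, 0.0537]), 0.7)]
gun_grip [(array([0.412 , 0.0254, 0.2388]), array([-0.0017,  0.0029, -0.0149]), 0.93)]
gun []
bolt_left_grip [(array([0.4964, 0.1292, 0.0641]), array([0.0209, 0.0938, 0.1842]), 0.91)]
bolt_right_grip [(array([ 0.5182, -0.0642,  0.0635]), array([-0.0018, -0.0995,  0.1839]), 0.73)]
scene nipple_tip [(array([0.4652, 0.0274, 0.0931]), array([ 0.0298, -0.0054,  0.1367]), 0.48)]
scene nose_mouth [(array([0.4733, 0.0324, 0.0724]), array([ 0.0339, -0.0019,  0.1588]), 0.71), (array([ 0.5063,  0.033 , -0.0025]), array([ 0.0453, -0.0067,  0.2398]), 0.7)]
scene gun_grip [(array([ 0.556 , -0.3366,  0.0667]), array([-0.0419, -0.3716,  0.1839]), 0.8), (array([0.4016, 0.023 , 0.2394]), array([ 0.0068,  0.0007, -0.0211]), 0.53)]
u in tool [-0.0346  0.011  -0.9992] T in tool [ 0.029  -0.0047  0.1392]
tip px [246.8053 153.2289] mouth px [251.7948 207.1765]
```

View pics/w6.png

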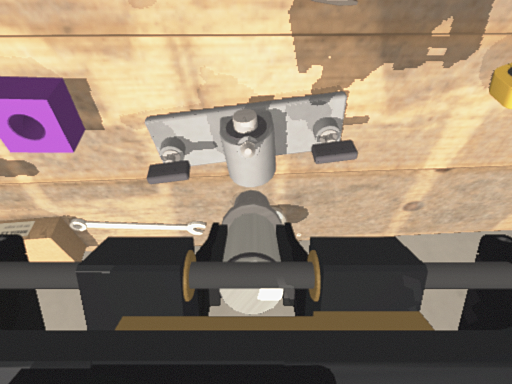

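The picture shows the nipple head at px (249,150), matching its predicted place, with the bars along the housing. Joint 6 is at its limit, so I turn about the tool axis (the gun is round) before going on.

>>> servo_tool(rows=[1,0,0,0,5,1,0,0,0,7,1,0,0,0,7,1,0,0,0,7,1,0,0,0,7])

```text
time: 23.8
position: [0.4143, 0.0256, 0.223]
tool_rot: [0.279, 0.921, 0.112, 0.249]
ft_force: [-0.0, 0.6, -4.2]
grip_width: 0.0291
grip_force: 60.0
```

>>> servo_tool(rows=[1,0,0,0,7,1,0,0,0,5,1,0,0,0,0])

```text
time: 24.05
position: [0.4143, 0.0256, 0.223]
tool_rot: [0.372, 0.887, 0.136, 0.237]
ft_force: [0.5, 0.1, -3.5]
grip_width: 0.0287
grip_force: 60.0
```

```bash
python3 s.py; cat > n.py <<'E'
from h import *
p,r,o=pose(); u=np.array([-.497,-.053,.866]); T=np.array([.4665,.0285,.0925]); m=np.array([.0022,.0005,.0505])
print("u in tool",r.T@u)
for s in (.02,.008,0,-.018): print(s,"shift",totool(T+s*u,p,r)-m)
g=r@np.array([.033,0,1]); print("gun/nipple angle",np.degrees(np.arccos(-g@u/np.linalg.norm(g))))
E
python3 n.py
```

```text
24.05 [0.4143 0.0256 0.223 ] yaw 130.18314183044797 tilt 31.70150301636237 z [ 0.5213  0.0662 -0.8508] F [ 0.4799  0.0846 -3.4579] M [-0.1393  0.6438  0.0026] w 0.028697502286996527 60.00145660713315 q [-0.429   0.1185  2.3362  0.9594  0.3452 -2.0672]
u in tool [-0.0101  0.0299 -0.9994]
0.02 shift [ 0.0093 -0.0214  0.0679]
0.008 shift [ 0.0094 -0.0217  0.0799]
0 shift [ 0.0095 -0.022   0.0879]
-0.018 shift [ 0.0097 -0.0225  0.1059]
gun/nipple angle 2.321023849669502
```

>>> servo_tool(rows=[1,0.0094,-0.0215,0.015,0,1,0,0,0.025,0,1,0,0,0.018,0,1,0,0,0.01,0,1,0,0,0,0])

```text
time: 24.47
position: [0.4337, 0.0274, 0.1776]
tool_rot: [0.369, 0.888, 0.141, 0.237]
ft_force: [-0.8, -0.5, -3.6]
grip_width: 0.0293
grip_force: 60.0
```

```bash
python3 s.py; python3 n.py; python3 - <<'E'
from h import *
p,r,o=pose()
c=robot.camera("wrist"); CW,WC=wcam(c,p,r); s=robot.camera("scene")
for n,k in (("w",c),("s",s)):
  for q in ("nipple_tip","nose_mouth","gun_grip"):
    print(n,q,[(np.round(d["at"],4),totool(d["at"],p,r),round(d["score"],2)) for d in robot.place_of(k,q)][:2])
a=cv2.resize(c["pixels"][90:270,160:350],None,fx=2.1,fy=2.1,interpolation=3); b=cv2.resize(s["pixels"][160:250,180:280],None,fx=3.9,fy=4.2,interpolation=3)
b=b[:a.shape[0]]; a=a[:b.shape[0]]; cv2.imwrite("pics/w7.png",np.hstack([a,b])[:,:,::-1]); print(a.shape,b.shape)
E
```

```text
24.4667 [0.4337 0.0274 0.1776] yaw 130.45172761419565 tilt 31.99610516278385 z [ 0.5245  0.0751 -0.8481] F [-0.8088 -0.472  -3.5665] M [-0.118   0.6535  0.0202] w 0.029319112440782898 59.99925867654383 q [-0.4017  0.2947  2.3681  1.6138  0.278  -2.7301]
u in tool [-0.0067  0.039  -0.9991]
0.02 shift [ 0.0052 -0.0158  0.019 ]
0.008 shift [ 0.0053 -0.0162  0.0309]
0 shift [ 0.0054 -0.0165  0.0389]
-0.018 shift [ 0.0055 -0.0172  0.0569]
gun/nipple angle 2.8284207152565046
w nipple_tip [(array([0.4659, 0.0272, 0.0934]), array([ 0.0067, -0.0169,  0.0883]), 0.77), (array([ 0.7129, -0.1634, -0.0016]), array([-0.2528, -0.0431,  0.2841]), 0.42)]
w nose_mouth [(array([0.4591, 0.0339, 0.1298]), array([ 0.0042, -0.0008,  0.0543]), 0.52)]
w gun_grip [(array([0.427 , 0.0284, 0.1888]), array([ 0.0013,  0.0016, -0.013 ]), 0.68), (array([ 0.5168, -0.064 ,  0.0617]), array([-0.0804, -0.0632,  0.135 ]), 0.19)]
s nipple_tip [(array([0.4644, 0.0287, 0.0889]), array([ 0.0101, -0.0187,  0.0914]), 0.63), (array([0.6929, 0.0793, 0.0037]), array([-0.067 ,  0.1144,  0.2873]), 0.61)]
s nose_mouth [(array([0.455 , 0.0348, 0.1316]), array([ 0.0068, -0.0019,  0.0507]), 0.61), (array([ 0.5611, -0.3348,  0.0006]), array([-0.2838, -0.2494,  0.1897]), 0.43)]
s gun_grip [(array([ 0.5527, -0.3333,  0.0663]), array([-0.2983, -0.2254,  0.1297]), 0.83), (array([0.422 , 0.0239, 0.1898]), array([ 0.0008, -0.0041, -0.0168]), 0.56)]
(378, 399, 3) (378, 390, 3)
```

View pics/w7.png

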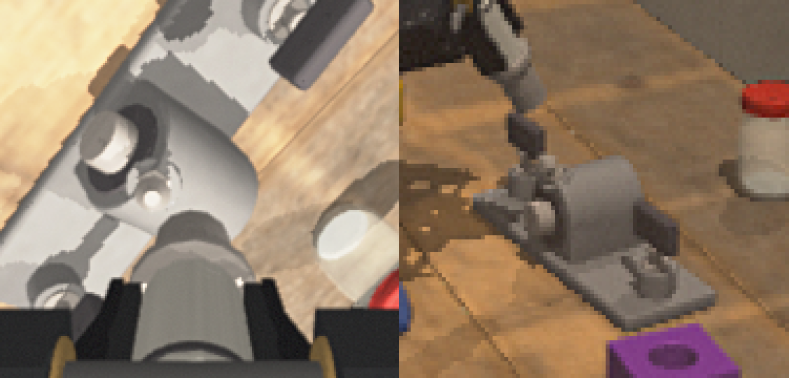

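The nose, at px (190,225) in the left crop, is short of the nipple at (155,190). The wrist slowed near its singularity and joint 6 is near its limit again. I'll turn further about the tool axis, then recompute.

>>> servo_tool(rows=[1,0,0,0,6,1,0,0,0,7,1,0,0,0,7,1,0,0,0,7,1,0,0,0,7])

```text
time: 25.28
position: [0.433, 0.0279, 0.1793]
tool_rot: [0.614, 0.739, 0.206, 0.186]
ft_force: [-0.1, -0.1, -3.3]
grip_width: 0.0291
grip_force: 60.0
```

>>> servo_tool(rows=[1,0,0,0,7,1,0,0,0,7,1,0,0,0,7,1,0,0,0,7,1,0,0,0,0])

```text
time: 25.7
position: [0.4331, 0.0278, 0.1793]
tool_rot: [0.774, 0.57, 0.244, 0.131]
ft_force: [0.5, -0.3, -4.8]
grip_width: 0.0294
grip_force: 60.0
```

```bash
python3 s.py; python3 n.py
```

```text
25.7 [0.4331 0.0278 0.1793] yaw 76.22047219327943 tilt 32.17725622231331 z [ 0.5272  0.0753 -0.8464] F [ 0.5467 -0.2727 -4.8486] M [-0.1906  0.7262  0.0339] w 0.029402255192667343 60.00208052806556 q [-0.4023  0.2893  2.3697  1.6099  0.2795 -1.6414]
u in tool [ 0.0325  0.0271 -0.999 ]
0.02 shift [-0.013  -0.0146  0.0207]
0.008 shift [-0.0134 -0.0149  0.0326]
0 shift [-0.0137 -0.0152  0.0406]
-0.018 shift [-0.0143 -0.0156  0.0586]
gun/nipple angle 4.152627171894568
```

I'll turn on to about yaw 216°, where the gun's small lean in the grip lines it up with the nipple axis.

>>> servo_tool(rows=[1,0,0,0,7,1,0,0,0,7,1,0,0,0,7,1,0,0,0,7,1,0,0,0,7])

```text
time: 26.12
position: [0.433, 0.0279, 0.1792]
tool_rot: [0.909, 0.31, 0.272, 0.051]
ft_force: [1.0, 0.9, -3.5]
grip_width: 0.0291
grip_force: 60.0
```

>>> servo_tool(rows=[1,0,0,0,7,1,0,0,0,7,1,0,0,0,7,1,0,0,0,7,1,0,0,0,7])

```text
time: 26.53
position: [0.433, 0.0279, 0.1792]
tool_rot: [0.961, 0.023, 0.275, -0.033]
ft_force: [-0.3, -0.7, -4.1]
grip_width: 0.0293
grip_force: 60.0
```

>>> servo_tool(rows=[1,0,0,0,7,1,0,0,0,7,1,0,0,0,7,1,0,0,0,7,1,0,0,0,7])

```text
time: 26.95
position: [0.433, 0.0279, 0.1792]
tool_rot: [0.923, -0.267, 0.252, -0.114]
ft_force: [-0.0, -0.1, -3.1]
grip_width: 0.029
grip_force: 60.0
```

>>> servo_tool(rows=[1,0,0,0,7,1,0,0,0,7,1,0,0,0,7,1,0,0,0,7,1,0,0,0,7])

```text
time: 27.37
position: [0.4331, 0.0279, 0.1792]
tool_rot: [0.8, -0.533, 0.206, -0.185]
ft_force: [-0.3, -0.2, -2.7]
grip_width: 0.029
grip_force: 60.0
```

>>> servo_tool(rows=[1,0,0,0,7,1,0,0,0,7,1,0,0,0,7,1,0,0,0,7,1,0,0,0,7])

```text
time: 27.78
position: [0.433, 0.0279, 0.1792]
tool_rot: [-0.603, 0.748, -0.141, 0.238]
ft_force: [0.2, 0.6, -3.7]
grip_width: 0.0291
grip_force: 60.0
```

>>> servo_tool(rows=[1,0,0,0,7,1,0,0,0,7,1,0,0,0,7,1,0,0,0,7,1,0,0,0,0])

```text
time: 28.2
position: [0.433, 0.0279, 0.1791]
tool_rot: [-0.405, 0.871, -0.08, 0.265]
ft_force: [0.2, 0.1, -2.9]
grip_width: 0.0293
grip_force: 60.0
```

```bash
python3 s.py; python3 n.py
```

```text
28.2 [0.433  0.0279 0.1791] yaw -125.35086546470883 tilt 32.152463453532405 z [ 0.5268  0.0755 -0.8466] F [ 0.1736  0.1139 -2.9038] M [-0.0081  0.7278  0.0413] w 0.02933155771541227 60.002089804038405 q [-0.4023  0.2897  2.3699  1.6101  0.2795  1.8985]
u in tool [-0.0403 -0.0118 -0.999 ]
0.02 shift [0.0132 0.0081 0.0206]
0.008 shift [0.0137 0.0082 0.0325]
0 shift [0.014  0.0083 0.0405]
-0.018 shift [0.0147 0.0085 0.0585]
gun/nipple angle 1.174619301173503
```

>>> servo_tool(rows=[1,0.0033,0.002,0.002,0,1,0.0033,0.002,0.002,0,1,0.0033,0.002,0.002,0,1,0.0033,0.002,0.002,0,1,0,0,0,0])

```text
time: 28.62
position: [0.4243, 0.0237, 0.1635]
tool_rot: [-0.407, 0.871, -0.08, 0.264]
ft_force: [-0.6, 0.7, -4.3]
grip_width: 0.029
grip_force: 60.0
```

```bash
python3 s.py; python3 n.py; python3 - <<'E'
from h import *
p,r,o=pose()
c=robot.camera("wrist"); CW,WC=wcam(c,p,r); s=robot.camera("scene")
for n,k in (("w",c),("s",s)):
  for q in ("nipple_tip","nose_mouth","gun_grip"):
    print(n,q,[(np.round(d["at"],4),totool(d["at"],p,r),round(d["score"],2)) for d in robot.place_of(k,q)][:1])
a=cv2.resize(c["pixels"][90:270,160:350],None,fx=2.1,fy=2.1,interpolation=3); b=cv2.resize(s["pixels"][160:250,180:280],None,fx=3.9,fy=4.2,interpolation=3)
cv2.imwrite("pics/w8.png",np.hstack([a,b])[:,:,::-1])
E
```

```text
28.6167 [0.4243 0.0237 0.1635] yaw -125.23603678126193 tilt 32.0352533349912 z [ 0.5251  0.0752 -0.8477] F [-0.6311  0.6516 -4.2978] M [ 0.0001  0.7315 -0.0314] w 0.02900297725572665 59.999360935762525 q [-0.4312  0.3415  2.4122  1.8798  0.3069  1.5865]
u in tool [-0.0387 -0.0106 -0.9991]
0.02 shift [-0.0009 -0.0005  0.0123]
0.008 shift [-0.0004 -0.0004  0.0242]
0 shift [-0.0001 -0.0003  0.0322]
-0.018 shift [ 0.0006 -0.0001  0.0502]
gun/nipple angle 1.1052243027074307
w nipple_tip [(array([0.4679, 0.0268, 0.0922]), array([ 0.0028, -0.0017,  0.0836]), 0.65)]
w nose_mouth [(array([0.4483, 0.0259, 0.1193]), array([0.0031, 0.0011, 0.0503]), 0.61)]
w gun_grip [(array([0.4161, 0.0253, 0.176 ]), array([-0.0018,  0.0021, -0.0147]), 0.96)]
s nipple_tip [(array([0.4608, 0.0287, 0.0879]), array([0.0068, 0.0058, 0.0837]), 0.64)]
s nose_mouth [(array([0.4461, 0.0259, 0.1204]), array([0.0039, 0.0022, 0.0482]), 0.66)]
s gun_grip [(array([ 0.5534, -0.3367,  0.0677]), array([ 0.2399, -0.2887,  0.1219]), 0.87)]
```

View pics/w8.png

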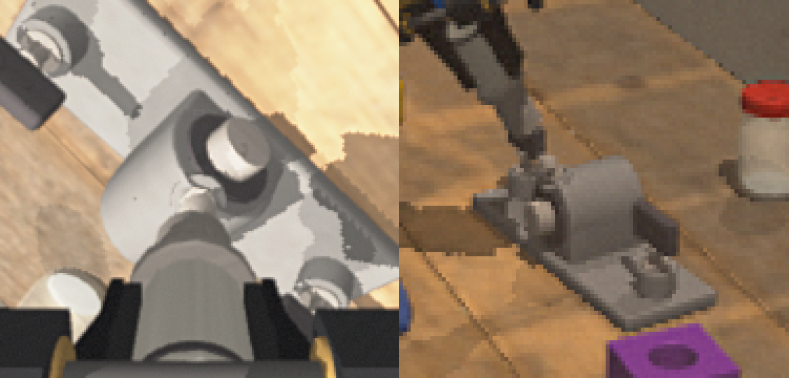

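The nose, at px (200,225) in the left crop, now lines up with the nipple at (195,195). I'll approach along the nipple axis.

>>> servo_tool(rows=[1,-0.001,-0.0005,0.01,0,1,0.0004,0.0001,0.01,0,1,0.0003,0.0001,0.007,0,1,0,0,0,0])

```text
time: 29.35
position: [0.4402, 0.0259, 0.1407]
tool_rot: [-0.405, 0.872, -0.079, 0.265]
ft_force: [-0.6, 0.3, -3.5]
grip_width: 0.0291
grip_force: 60.0
```

```bash
python3 s.py; python3 n.py
```

```text
29.35 [0.4402 0.0259 0.1407] yaw -125.4355007420018 tilt 32.09027333734459 z [ 0.5258  0.0759 -0.8472] F [-0.5617  0.3269 -3.4917] M [-0.0249  0.6991  0.0071] w 0.02905093110844216 59.99952896498144 q [-0.3986  0.4354  2.4017  2.1524  0.3341  1.3356]
u in tool [-0.0399 -0.0107 -0.999 ]
0.02 shift [ 0.0002  0.0005 -0.0156]
0.008 shift [ 0.0006  0.0007 -0.0036]
0 shift [0.001  0.0008 0.0044]
-0.018 shift [0.0017 0.0009 0.0223]
gun/nipple angle 1.1282009314780812
```

>>> servo_tool(rows=[1,0.001,0.0008,0.004,0,1,0.0001,0,0.003,0,1,0.0001,0,0.003,0])

```text
time: 29.6
position: [0.4436, 0.0264, 0.1322]
tool_rot: [-0.405, 0.872, -0.08, 0.265]
ft_force: [1.4, -0.2, -2.3]
grip_width: 0.0292
grip_force: 60.0
```

>>> servo_tool(rows=[1,0.0001,0,0.003,0,1,0,0,0,0])

```text
time: 29.77
position: [0.4449, 0.0269, 0.1293]
tool_rot: [-0.405, 0.872, -0.079, 0.265]
ft_force: [-1.3, 0.5, -2.3]
grip_width: 0.0294
grip_force: 60.0
```

```bash
cat >> n.py <<'E'
print("push",o["ft_force"]@u+2.7,"lat",o["ft_force"]-np.array([-.6,.3,-3.5])-(o["ft_force"]@u+2.7)*u)
E
python3 s.py; python3 n.py
```

```text
29.7667 [0.4449 0.0269 0.1293] yaw -125.41124683691918 tilt 32.09455138870915 z [ 0.5258  0.0763 -0.8472] F [-1.3169  0.5167 -2.3468] M [0.2092 0.7661 0.1618] w 0.029377215992555553 60.00093796290457 q [-0.3886  0.4792  2.4019  2.2638  0.3584  1.2271]
u in tool [-0.0402 -0.0104 -0.999 ]
0.02 shift [-0.0011 -0.001  -0.0278]
0.008 shift [-0.0006 -0.0009 -0.0158]
0 shift [-0.0003 -0.0008 -0.0078]
-0.018 shift [ 0.0004 -0.0006  0.0101]
gun/nipple angle 1.1268973101957722
push 1.2947982550489525 lat [-0.0734  0.2853  0.0319]
```

>>> servo_tool(rows=[1,0,-0.0005,0.003,0,1,0.0001,0,0.003,0,1,0,0,0,0])

```text
time: 30.02
position: [0.4481, 0.0267, 0.1241]
tool_rot: [-0.405, 0.872, -0.079, 0.264]
ft_force: [-1.7, 1.8, -4.0]
grip_width: 0.0292
grip_force: 60.0
```

```bash
python3 s.py; python3 n.py
```

```text
30.0167 [0.4481 0.0267 0.1241] yaw -125.4632902064685 tilt 32.027481719877606 z [ 0.5249  0.0756 -0.8478] F [-1.7363  1.7891 -3.971 ] M [0.3162 1.1977 0.2343] w 0.02915388998101145 60.00200956128538 q [-0.3836  0.4982  2.3978  2.3008  0.3659  1.1931]
u in tool [-0.039  -0.01   -0.9991]
0.02 shift [-0.0016 -0.0006 -0.0339]
0.008 shift [-0.0012 -0.0005 -0.0219]
0 shift [-0.0008 -0.0004 -0.0139]
-0.018 shift [-0.0001 -0.0002  0.004 ]
gun/nipple angle 1.0908980012406946
push 0.029233034300212957 lat [-1.1218  1.4906 -0.4963]
```

>>> servo_tool(rows=[1,0.0001,0,0.003,0,1,0.0001,0,0.003,0,1,0,0,0,0])

```text
time: 30.27
position: [0.4513, 0.0274, 0.1191]
tool_rot: [-0.405, 0.872, -0.079, 0.265]
ft_force: [-4.6, 2.9, 1.5]
grip_width: 0.029
grip_force: 60.0
```

```bash
python3 s.py; python3 n.py
```

```text
30.2667 [0.4513 0.0274 0.1191] yaw -125.41061582779432 tilt 32.10039361055826 z [ 0.5259  0.0766 -0.8471] F [-4.6456  2.9253  1.4975] M [0.468  1.0129 0.3256] w 0.02904837615162619 60.0035837944597 q [-0.378   0.5173  2.3951  2.3382  0.3775  1.1583]
u in tool [-0.0405 -0.0103 -0.999 ]
0.02 shift [-0.0013 -0.0007 -0.0398]
0.008 shift [-0.0008 -0.0006 -0.0279]
0 shift [-0.0005 -0.0005 -0.0199]
-0.018 shift [ 0.0002 -0.0003 -0.0019]
gun/nipple angle 1.1283959435174513
push 6.15062415356355 lat [-0.9888  2.9513 -0.329 ]
```

>>> servo_tool(rows=[1,-0.0003,0.0003,0.003,0,1,0,0,0.003,0,1,0,0,0,0])

```text
time: 30.52
position: [0.4541, 0.028, 0.1144]
tool_rot: [-0.405, 0.872, -0.079, 0.265]
ft_force: [-6.6, -0.1, 6.0]
grip_width: 0.0293
grip_force: 60.0
```

```bash
python3 s.py; python3 n.py
```

```text
30.5167 [0.4541 0.028  0.1144] yaw -125.47447225540343 tilt 32.089554242654565 z [ 0.5258  0.0757 -0.8472] F [-6.6358 -0.0996  5.9568] M [0.1535 0.9252 0.1411] w 0.029316567912149115 60.0020572822541 q [-0.3712  0.5345  2.3919  2.3744  0.386   1.1276]
u in tool [-0.0398 -0.0107 -0.999 ]
0.02 shift [-0.0013 -0.0009 -0.0454]
0.008 shift [-0.0008 -0.0008 -0.0334]
0 shift [-0.0005 -0.0007 -0.0254]
-0.018 shift [ 0.0002 -0.0005 -0.0074]
gun/nipple angle 1.1282778929078288
push 11.16185770969486 lat [-0.4884  0.1919 -0.2094]
```

>>> servo_tool(rows=[1,0,0,0.0015,0,1,0,0,0,0,1,0,0,0,0,1,0,0,0,0])

```text
time: 30.85
position: [0.4546, 0.0281, 0.1135]
tool_rot: [-0.404, 0.872, -0.08, 0.265]
ft_force: [-7.7, -0.4, 6.8]
grip_width: 0.0295
grip_force: 60.0
```

```bash
python3 s.py; python3 n.py; python3 - <<'E'
from h import *
c=robot.camera("wrist"); s=robot.camera("scene")
p,r,o=pose(); print(o["time"],[(d["at"],totool(d["at"],p,r)) for d in robot.place_of(c,"nose_mouth")[:1]])
a=cv2.resize(c["pixels"][90:270,160:350],None,fx=2.1,fy=2.1,interpolation=3); b=cv2.resize(s["pixels"][160:250,180:280],None,fx=3.9,fy=4.2,interpolation=3)
cv2.imwrite("pics/w9.png",np.hstack([a,b])[:,:,::-1])
E
```

```text
30.85 [0.4546 0.0281 0.1135] yaw -125.48052834715035 tilt 32.10371297079939 z [ 0.5261  0.0755 -0.8471] F [-7.7089 -0.414   6.8005] M [0.2057 0.9952 0.1173] w 0.029536171898054596 60.002184798941016 q [-0.3701  0.5378  2.3916  2.3818  0.3881  1.1211]
u in tool [-0.0398 -0.0111 -0.999 ]
0.02 shift [-0.0013 -0.001  -0.0464]
0.008 shift [-0.0008 -0.0008 -0.0344]
0 shift [-0.0005 -0.0007 -0.0264]
-0.018 shift [ 0.0002 -0.0005 -0.0084]
gun/nipple angle 1.13970860176746
push 12.442550234219933 lat [-0.925  -0.0546 -0.4747]
30.95 []
```

View pics/w9.png

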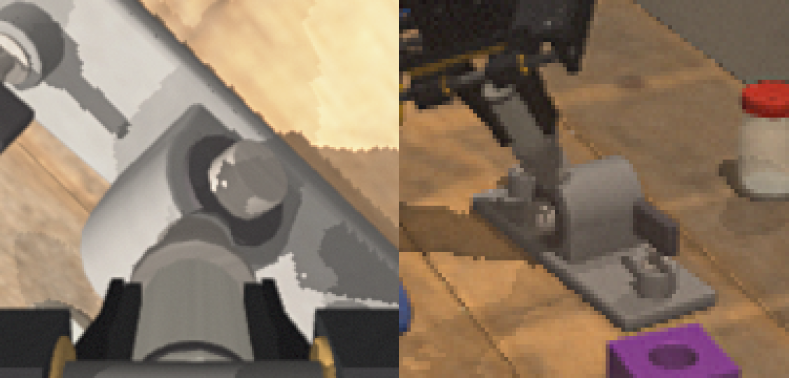

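The nose fully covers the nipple at px (210,230) in the left crop. Push is 12.4 N and the travel is 8.4 mm past the seated position, both matching a stroke of about 8 mm. I'm handing in.

```bash
python3 -c "
from rig import robot
print(robot.hand_in())"
```

```text
the job is handed in; nothing more can be done
None
```

I handed the job in at about 31 s: both bolts were turned until they hit their end stops, and the gun is on the nipple, held with its nose pushed in about 8 of 10 mm (12.4 N). Two risks: the wrist force spiked to 97 N while tilting the tool, and two joint readings went slightly past their range (joint 6 by 0.004 rad, joint 3 by about 0.0025 rad).

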